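Point out the failed capacitor for the repair record

TASK

Record the defect for the repair log: press the green button to start the recording, then point straight down at the failed capacitor (the one whose top has bulged and gone rust-brown) with the fingertips about 2 cm above the middle of its top, and stay there for three seconds without touching it. Then press the red button to stop the recording. Press each button fully down and let it come up again; do not touch any capacitor or point at the sound ones, and leave the screwdriver and the jar where they lie.

Things in the scene. Friction and masses are not known exactly. Their poses are not given: they have to be found in the camera images.
- bad_top (a point): the failed loose power-supply capacitor, an upright black cylinder 30 mm across standing in the tray, about 60 g; its top is a low rust-brown dome. The point is the peak of the dome, 52 mm above the capacitor's foot; z is up
- sound_a_top (a point): a sound loose power-supply capacitor, an upright black cylinder 30 mm across standing in the tray, about 60 g; its top is flat bright aluminium with a thin cross. The point is the middle of the top, 50 mm above its foot; z is up
- sound_b_top (a point): another sound capacitor, exactly like the first. The point is the middle of its flat aluminium top, 50 mm above its foot; z is up
- tray: yellow shallow sorting tray fixed to the bench, 100 x 230 mm, rim 14 mm high, floor 4 mm thick; the three capacitors stand in a row along its long (y) axis, about 68 mm apart, in any order. Origin: centre of its underside
- start_top (a point): middle of the top face of the green start button, a round push button of 36 mm diameter in a round grey housing (52 mm across, 12 mm high) fixed to the bench; the top is 22 mm above the bench when up; pressed straight down
- stop_top (a point): middle of the top face of the red stop button, a round push button of 36 mm diameter in a round grey housing (52 mm across, 12 mm high) fixed to the bench; the top is 22 mm above the bench when up; pressed straight down
- start (a joint): travel of the green button: 0 up, 0.006 m fully down; a spring returns it, about 5 N holds it fully down
- stop (a joint): travel of the red button: 0 up, 0.006 m fully down; a spring returns it, about 5 N holds it fully down
- driver_grip (a point): loose screwdriver with an orange handle, 170 mm long, lying on the bench beyond the buttons; the point is in its handle
- jar: loose closed amber jar with a white lid and a paper label, 44 mm across and 50 mm high, on the bench; origin at the centre of its underside
Things that resemble listed ones, but are neither listed nor needed, are in the scene too. Leave any purple or yellow look-alike of the part that bears stop_top alone. What is shaped like the part that bears start_top but purple is not meant.

How it is judged:
On the way, in this order (a step that is already met when the one before it is completed fails the run):
1. the green button is pressed fully down (value of joint start above 0.004 m), for 0.1 s.
2. the green button is up again (value of joint start below 0.0015 m), for 0.1 s.
3. the fingertips point down at the failed capacitor from just above it, for 2.5 s on end (horizontal distance between the grasp point and bad_top below 0.015 m and z of the grasp point in the frame of bad_top between 0.005 and 0.065 m), for 2.5 s.
4. the red button is pressed fully down (value of joint stop above 0.004 m), for 0.1 s.
At the end, for the whole second after the job is handed in: Both buttons up again (within 1.5 mm); all capacitors upright and within 6 mm, screwdriver and jar within 10 mm, of where they began. On the way: green pressed 4 mm and released; tips 2.5 s within 15 mm of the failed top's middle, at most about 45 mm above; then red pressed 4 mm (value of joint each of start, stop below 0.0015 m and distance of each of bad_top, sound_a_top, sound_b_top from where it was at the start of the episode below 0.006 m and angle between each of bad_top, sound_a_top, sound_b_top's own z axis and vertical below 0.1 rad and distance of each of driver_grip, jar from where it was at the start of the episode below 0.01 m); the robot touches nothing.
It fails at once if the failed capacitor is touched or moved (contact force between any of the arm, the fingers and bad above 0.2 N or distance of bad_top from where it was at the start of the episode above 0.006 m).
It fails at once if a sound capacitor is touched or moved (contact force between any of the arm, the fingers and sound_a above 0.2 N or distance of sound_a_top from where it was at the start of the episode above 0.006 m).
It fails at once if a sound capacitor is touched or moved (contact force between any of the arm, the fingers and sound_b above 0.2 N or distance of sound_b_top from where it was at the start of the episode above 0.006 m).
It fails at once if a sound capacitor is pointed at (fingertips within 10 mm sideways of its middle and within 26 mm above it) ((horizontal distance between the grasp point and sound_a_top below 0.01 m and z of the grasp point in the frame of sound_a_top between 0.005 and 0.045 m) or (horizontal distance between the grasp point and sound_b_top below 0.01 m and z of the grasp point in the frame of sound_b_top between 0.005 and 0.045 m)).
It fails at once if the screwdriver or the jar is displaced by 10 mm or more (distance of any of driver_grip, jar from where it was at the start of the episode above 0.01 m).
It also fails if it takes over 58 s, if anything falls off the work surface, if the arm or the gripper's body presses on something with over 40 N, if the wrist force passes 120 N, or if a joint passes its speed limit or range.

ROBOT

A 6-joint arm with a two-finger parallel gripper is mounted at the origin on the work surface. World frame = base frame: x ahead of the robot, y to its left, z up, the work surface at z = 0. Lengths are in m, angles in rad, forces in N, time in s.
With the tool pointing down it reaches from about 0.275 to 1 m from the base axis. Payload 8.4 kg.
Tool frame: the origin (TCP) lies on the centre line of the jaws, within the pads' length; the fingertips stand 8 mm ahead of it and the grasp point (between the pads) lies 11 mm behind it; z points along the fingers, y is the direction in which the jaws open and shut (so a half turn about z gives the same grasp; the last joint's range is limited). The gripper opens to 85 mm and grips with 20 to 120 N. Pads are 22 mm wide; open, the fingers measure 114 mm over their backs; the gripper's body (76 mm by 85 mm) begins 54 mm behind the grasp point. The pads swing forward as they close: fully open they stand 13 mm farther back than shut.
Start: joints at [-1.137, 0.353, 1.633, -0, 1.155, -0.002], TCP at [0.264, -0.567, 0.239] pointing down, gripper open.
Joint ranges: [-2.63, 2.63], [-0.92, 2.1], [0.06, 2.66], [-1.3, 4.44], [0, 2.69], [-3.02, 3.02]. Speed limits (rad/s): [2.22, 2.22, 2.79, 3.14, 3.14, 3.14].

INTERFACE

Orientations are given as a rotation vector (axis times angle).
In Python, from workcell import r gives the robot as it stands. The module is installed in compiled form; this text tells all that it offers.
- The arm moves only by the tool play_rows, never from a script. Its arguments are lists of equal length, an entry for each row: "rotation": the turn, a rotation vector about the tool's x, y, z in degrees, a list of three; "translation": the shift along the tool's x, y, z in cm, a list of three; "grip": the opening, from 0 (shut) to 1 (fully open). A call has 1 to 20 rows; each row shifts and turns the commanded pose from where the row before left it, along the tool's axes as they then stand; what a row does not reach is not made up. A row lasts 1/8 s, in which the tool goes at most 62.5 mm and 10.7 degrees, less where a joint would pass 70% of its speed; a pose out of reach is approached as far as the arm can. A call is refused whole if a number of a shift passes 6.25 or a number of a turn 10.7, either way. A call with a gripper value outside its range is refused whole. The fingers move at their own pace and stop on an object; "force" is the grip in N (left out, the last holds). Time passes only in rows, so rows that do not move let the fingers close. It gives the time, the measured TCP pose, the force and the opening at its end, in the units of the state.
- r.get_state(): the state, without advancing time (a new reading comes with each control period).
- r.capture(name): name is "side" or "top"; returns a dict with "image" (420x560x3 uint8, red, green, blue), "mtx" (3x3 intrinsics, pixels), "origin" and "orientation" of the camera in the world. Camera axes: x right, y down, z forward; pixel columns grow to the right and rows downward; lengths in m; the calibration is good to about 2 mm. A picture is of the moment at which its call begins. There is no depth.
- r.hand_in(): hands the job in, once; it reports no verdict.
The state is a dict: "clock": time; "joints": joint angles; "qvel": joint speeds; "effort": joint torques, N m; "ee_pos": TCP position; "tool_rot": TCP orientation; "contact_force": force on the tool from outside, world axes, zero at the start; "wrist_torque": the same for the moment, N m; "width": finger opening in m.
Only numpy, scipy, OpenCV 4.12 (cv2) and the standard library are available. Lean on these libraries where they do the work, as an engineer would, in place of code of your own. Each camera call takes 0.05 s, during which the arm holds its last target.

## Working session

There is one attempt and no reset: what is moved stays moved. The work goes in short steps, Python scripts to look and compute and a tool call to move; the robot and the scene stay as the last step left them, time stands still between calls to the robot, and variables do not carry over. Pictures are saved under pics/ and viewed, and the job is handed in when it is done.

Besides the shell and the picture viewer there is one more tool, called after ">>>" as name(argument=value, ...) on one line, values as JSON. play_rows: Moves the arm, as the interface text tells. Its arguments: {"type":"object","properties":{"rotation":{"type":"array","items":{"type":"array","items":{"type":"number"}}},"translation":{"type":"array","items":{"type":"array","items":{"type":"number"}}},"grip":{"type":"array","items":{"type":"number"}},"force":{"type":"number"}},"required":["rotation","translation","grip"]}

```bash
mkdir -p pics
python3 - <<'E'
from workcell import r
import cv2,pickle
d={}
for n in("top","side"):
    c=r.capture(n);d[n]=c;cv2.imwrite(f"pics/{n}0.png",c["image"][:,:,::-1])
    print(n,c["mtx"],c["origin"],c["orientation"])
pickle.dump(d,open("c0.pkl","wb"));print(r.get_state())
E
```

```text
top [[456.89095629   0.         282.88838135]
 [  0.         456.89095629 198.4241817 ]
 [  0.           0.           1.        ]] [ 0.56519475 -0.0041047   0.9760754 ] [-2.24423734  2.18024829 -0.08362779]
side [[464.46439974   0.         286.08434831]
 [  0.         464.46439974 211.64001663]
 [  0.           0.           1.        ]] [0.40579822 0.62484408 0.68026635] [-0.37331576  2.75380622 -1.18820968]
{'clock': 0.1, 'joints': array([-1.13738171e+00,  3.53602324e-01,  1.63403930e+00, -3.04872642e-05,
        1.15522361e+00, -2.43705888e-03]), 'qvel': array([-0.00013603, -0.00162834, -0.00230134,  0.00164392,  0.00026418,
        0.00121009]), 'effort': array([-1.98367976e-03, -6.06355405e+01, -3.42819250e+01,  7.28466375e-05,
        4.01468278e-03,  3.02155331e-05]), 'ee_pos': array([ 0.26366053, -0.56620665,  0.23863088]), 'tool_rot': array([-3.06607554e+00, -6.78979401e-01,  4.70030023e-04]), 'contact_force': array([0.66655001, 0.32847454, 0.1047997 ]), 'wrist_torque': array([ 0.03803799, -0.01241029,  0.00326554]), 'width': 0.08545098766388853}
```

View pics/top0.png

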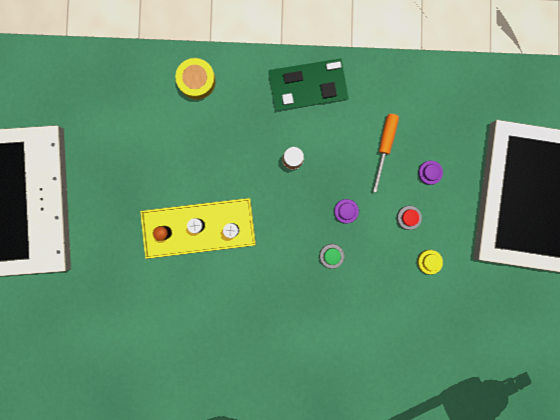

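View pics/side0.png

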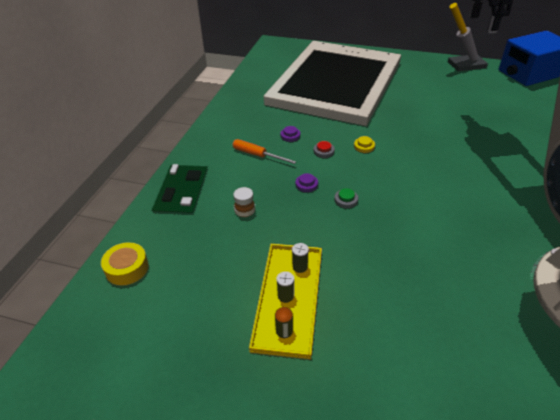

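The top view shows the rust dome at (161,233), sound tops at (195,226) and (230,231), the green button at (332,257), and the red button at (409,217). The look-alikes are purple (346,211), purple (431,172) and yellow (430,262). The yellow roll at (195,77) has a brown centre and is not a capacitor. I'll measure by ray casting and check the choices in crops.

```bash
cat > h.py <<'E'
import numpy as np,cv2,pickle
from scipy.spatial.transform import Rotation as R
def ray(c,uv):
    d=np.linalg.inv(c["mtx"])@[uv[0],uv[1],1.]
    return np.array(c["origin"]),R.from_rotvec(c["orientation"]).as_matrix()@d
def plane(c,uv,z):
    o,d=ray(c,uv);return o+d*(z-o[2])/d[2]
def two(c1,u1,c2,u2):
    o1,d1=ray(c1,u1);o2,d2=ray(c2,u2)
    s=np.linalg.lstsq(np.c_[d1,-d2],o2-o1,rcond=None)[0]
    a,b=o1+s[0]*d1,o2+s[1]*d2
    return (a+b)/2,np.linalg.norm(a-b)
def blob(img,kind,near,win=22):
    h=cv2.cvtColor(img,cv2.COLOR_RGB2HSV)
    rng={"green":((50,150,90),(75,255,255)),"red":((0,190,120),(4,255,255)),"rust":((4,150,60),(14,255,255)),"alu":((0,0,150),(179,70,255))}[kind]
    m=cv2.inRange(h,*rng)
    if kind=="red": m|=cv2.inRange(h,(174,190,120),(179,255,255))
    w=np.zeros_like(m);u,v=near;w[v-win:v+win,u-win:u+win]=255;m&=w
    n,l,s,c=cv2.connectedComponentsWithStats(m)
    i=1+np.argmax(s[1:,4]);return c[i],s[i]
E
python3 - <<'E'
from h import *
d=pickle.load(open("c0.pkl","rb"));t,s=d["top"],d["side"]
P={"green":("green",(332,257),(346,196),.022),"red":("red",(409,217),(324,147),.022),"bad":("rust",(161,233),(284,315),.054),
"sA":("alu",(195,226),(285,279),.054),"sB":("alu",(230,231),(300,250),.054)}
for k,(kind,a,b,z) in P.items():
    try:
        w=14
        ca,sa=blob(t["image"],kind,a,w);cb,sb=blob(s["image"],kind,b,w)
        p,g=two(t,ca,s,cb)
        print(k,ca.round(1),sa[2:],cb.round(1),sb[2:],"top",plane(t,ca,z).round(4),"side",plane(s,cb,z).round(4),"2v",p.round(4),round(g,4))
    except Exception as e: print(k,e)
for n,uv in {"p1":(346,211),"p2":(431,172),"yl":(430,262)}.items(): print(n,plane(t,uv,.022).round(3))
print("jar",plane(t,(293,156),.05).round(3),"driver",plane(t,(388,135),.015).round(3),plane(t,(375,190),.01).round(3))
a=cv2.resize(t["image"][190:265,135:260],None,fx=6,fy=6,interpolation=2)
b=cv2.resize(t["image"][190:280,310:450],None,fx=5.36,fy=5.36,interpolation=2)[:, :750]
cv2.imwrite("pics/crop.png",cv2.resize(np.vstack([a,b]),None,fx=.62,fy=.62)[:,:,::-1])
E
```

```text
green [331.9 256. ] [ 16  16 196] [346.3 192.5] [ 15  12 148] top [ 0.4924 -0.1374  0.022 ] side [ 0.4938 -0.139   0.022 ] 2v [ 0.4931 -0.1371  0.0238] 0.001
red [410.3 217.3] [ 16  16 200] [323.8 145.1] [13  9 81] top [ 0.5777 -0.3011  0.022 ] side [ 0.5784 -0.299   0.022 ] 2v [ 0.5783 -0.3014  0.0204] 0.0012
bad [160.2 232.9] [ 15  13 154] [283.3 314.6] [ 16  14 179] top [0.5318 0.2124 0.054 ] side [0.5327 0.2173 0.054 ] 2v [0.5327 0.2138 0.0491] 0.0021
sA [194.1 225.4] [ 15  14 170] [284.9 278. ] [ 17  13 170] top [0.5486 0.1457 0.054 ] side [0.5504 0.1455 0.054 ] 2v [0.5494 0.1458 0.0546] 0.0016
sB [230.  230.1] [ 15  15 174] [299.8 248.5] [ 16  12 152] top [0.5412 0.0735 0.054 ] side [0.5429 0.0731 0.054 ] 2v [0.542  0.0736 0.0549] 0.0016
p1 [ 0.587 -0.165  0.022]
p2 [ 0.675 -0.344  0.022]
yl [ 0.485 -0.344  0.022]
jar [ 0.695 -0.049  0.05 ] driver [ 0.752 -0.253  0.015] [ 0.634 -0.228  0.01 ]
```

View pics/crop.png

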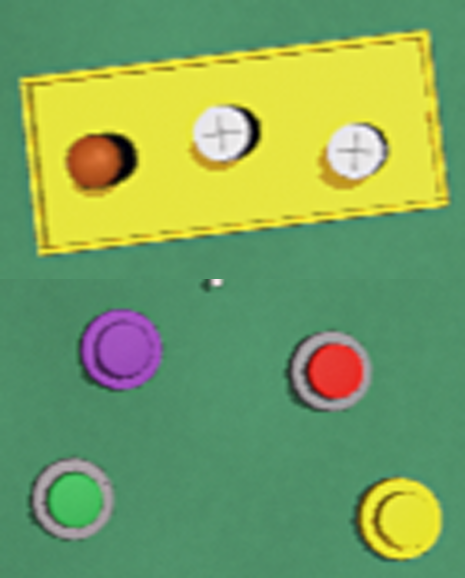

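The crops confirm the choices. Both views agree to about 2 mm: green (0.493,-0.138), red (0.578,-0.301), failed top (0.532,0.214), all at the expected heights. I'll shut the gripper and travel over to green.

>>> play_rows(rotation=[[0,0,0],[0,0,0],[0,0,0],[0,0,0],[0,0,0],[0,0,0],[0,0,0],[0,0,0],[0,0,0],[0,0,0],[0,0,0],[0,0,0]], translation=[[2,-1.5,0],[3.9,-2.9,0],[3.9,-2.9,0],[3.9,-2.9,0],[3.9,-2.9,0],[3.9,-2.9,0],[3.9,-2.9,0],[3.9,-2.9,0],[3.9,-2.9,0],[3.7,-2.7,0],[1.9,-0.8,0],[0,0,0]], grip=[0,0,0,0,0,0,0,0,0,0,0,0], force=40)

```text
clock: 1.6
ee_pos: [0.4969, -0.146, 0.2392]
tool_rot: [3.066, 0.683, -0.0]
contact_force: [-0.6, -0.2, 0.3]
width: -0.0002
```

```bash
cat > d.py <<'E'
import sys
from h import *
from workcell import r
s=r.get_state();g=np.array([float(a) for a in sys.argv[1:4]])
M=R.from_rotvec(s["tool_rot"])
print(s["clock"],s["ee_pos"].round(4),"width",round(s["width"],4),"F",s["contact_force"].round(2),"j",s["joints"].round(2),"\naxis",M.as_matrix()[:,2].round(4),"delta cm",(M.inv().apply(g-s["ee_pos"])*100).round(2))
E
python3 d.py .493 -.138 .05
python3 - <<'E'
from h import *
from workcell import r
a=[r.capture(n)["image"] for n in("top","side")]
cv2.imwrite("pics/g1.png",cv2.resize(np.hstack(a),(800,300))[:,:,::-1])
E
```

```text
1.6 [ 0.4969 -0.146   0.2392] width -0.0002 F [-0.55 -0.15  0.27] j [-0.29  0.19  1.86 -0.    1.1   0.84] 
axis [-2.e-04 -0.e+00 -1.e+00] delta cm [-1.000e-02 -8.900e-01  1.892e+01]
```

View pics/g1.png

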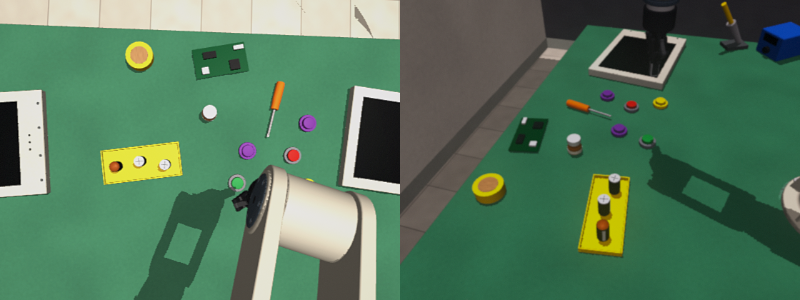

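The jaws are shut and the tool hangs by the green button. The arm covers nothing that matters. I'll centre and descend to TCP z=0.045.

>>> play_rows(rotation=[[0,0,0],[0,0,0],[0,0,0],[0,0,0],[0,0,0],[0,0,0],[0,0,0]], translation=[[0,-0.9,2],[0,0,4.5],[0,0,4.5],[0,0,4.5],[0,0,2.9],[0,0,1],[0,0,0]], grip=[0,0,0,0,0,0,0])

```text
clock: 2.58
ee_pos: [0.4924, -0.1396, 0.0453]
tool_rot: [-3.067, -0.677, 0.001]
contact_force: [-0.6, 0.8, 0.5]
width: 0.0003
```

```bash
python3 d.py .493 -.138 .024
python3 - <<'E'
from h import *
from workcell import r
a=r.capture("side")["image"][120:250,250:430]
cv2.imwrite("pics/g2.png",cv2.resize(a,None,fx=4,fy=4)[:,:,::-1])
E
```

```text
2.575 [ 0.4924 -0.1396  0.0453] width 0.0003 F [-0.6   0.77  0.52] j [-0.28  0.46  2.01 -0.    0.67  0.86] 
axis [-7.e-04  1.e-04 -1.e+00] delta cm [ 0.13 -0.12  2.13]
```

View pics/g2.png

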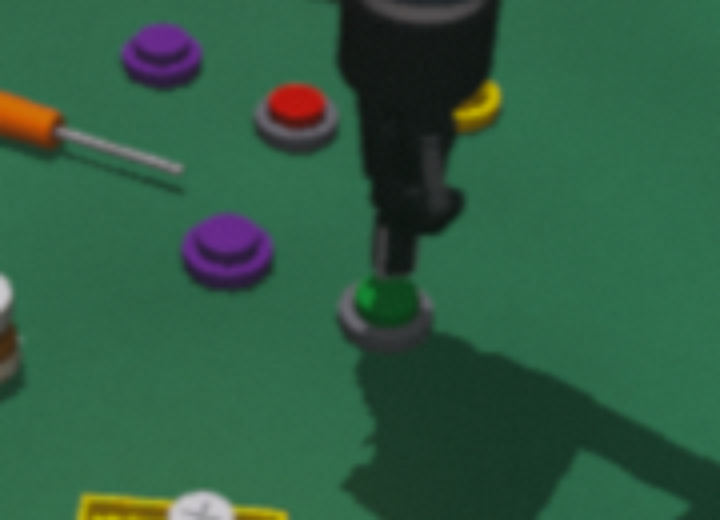

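The tips hang over the green cap. Pressing in small steps now.

>>> play_rows(rotation=[[0,0,0],[0,0,0],[0,0,0],[0,0,0],[0,0,0],[0,0,0]], translation=[[0,0,0.8],[0,0,0.6],[0,0,0.4],[0,0,0.35],[0,0,0],[0,0,0]], grip=[0,0,0,0,0,0])

```text
clock: 3.38
ee_pos: [0.493, -0.139, 0.0241]
tool_rot: [3.067, 0.679, 0.001]
contact_force: [-0.7, 0.4, 5.6]
width: -0.0001
```

```bash
python3 d.py .493 -.138 .024
```

```text
3.375 [ 0.493  -0.139   0.0241] width -0.0001 F [-0.74  0.36  5.62] j [-0.28  0.5   2.02 -0.    0.62  0.86] 
axis [ 4.e-04 -2.e-04 -1.e+00] delta cm [ 0.05 -0.09  0.01]
```

About 5 N at the expected depth, so it is nearly or fully down. I'll press slightly more to confirm the hard stop.

>>> play_rows(rotation=[[0,0,0],[0,0,0],[0,0,0]], translation=[[0,0,0.1],[0,0,0],[0,0,0]], grip=[0,0,0])

```text
clock: 3.75
ee_pos: [0.493, -0.1391, 0.0238]
tool_rot: [3.067, 0.679, 0.001]
contact_force: [-4.2, 1.0, 18.0]
width: -0.0004
```

```bash
python3 d.py .493 -.138 .19
```

```text
3.75 [ 0.493  -0.1391  0.0238] width -0.0004 F [-4.24  1.01 18.02] j [-0.28  0.5   2.02 -0.    0.62  0.86] 
axis [ 6.e-04 -2.e-04 -1.e+00] delta cm [  0.05  -0.09 -16.62]
```

The force rose to 18 N with no further travel, so the button is fully down. This also puts the tips 8 mm below the TCP. I'll lift and travel high to the failed capacitor.

>>> play_rows(rotation=[[0,0,0],[0,0,0],[0,0,0],[0,0,0],[0,0,0],[0,0,0],[0,0,0],[0,0,0],[0,0,0],[0,0,0],[0,0,0],[0,0,0],[0,0,0],[0,0,0],[0,0,0],[0,0,0]], translation=[[0,0,-1],[0,0,-3],[0,0,-4.5],[0,0,-4.5],[0,0,-3],[0,0,-1],[2.3,-3.8,0],[2.3,-3.8,0],[2.3,-3.8,0],[2.3,-3.8,0],[2.3,-3.8,0],[2.3,-3.8,0],[2.3,-3.8,0],[1.6,-2.6,0],[0.7,-1.1,0],[0,0,0]], grip=[0,0,0,0,0,0,0,0,0,0,0,0,0,0,0,0])

```text
clock: 5.75
ee_pos: [0.5312, 0.2133, 0.1919]
tool_rot: [3.066, 0.681, -0.002]
contact_force: [0.5, -0.2, -0.2]
width: 0.0002
```

```bash
python3 d.py .5325 .214 .084
python3 - <<'E'
from h import *
from workcell import r
a=r.capture("side")
print(blob(a["image"],"green",(346,196),14))
cv2.imwrite("pics/b1.png",a["image"][:,:,::-1])
E
```

```text
5.75 [0.5312 0.2133 0.1919] width 0.0002 F [ 0.49 -0.24 -0.16] j [ 0.38  0.32  1.79 -0.    1.03  1.51] 
axis [-1.4e-03 -8.0e-04 -1.0e+00] delta cm [ 0.17 -0.   10.79]
(array([346.26174497, 192.62416107]), array([339, 187,  15,  12, 149], dtype=int32))
```

View pics/b1.png

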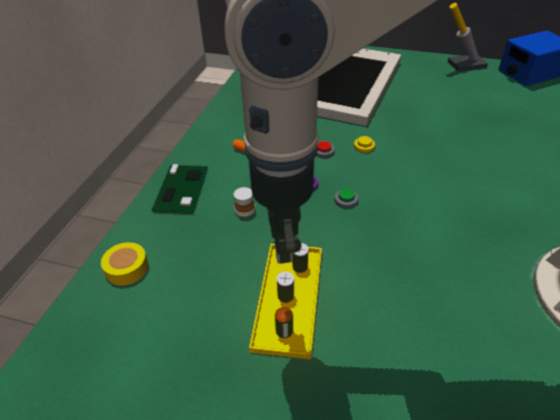

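Green is up again: its blob sits at (346.3,192.6), as at first. The tips hang at (285,258) in the side view, well above the rust dome at (284,315). I'll descend partway.

>>> play_rows(rotation=[[0,0,0],[0,0,0],[0,0,0],[0,0,0],[0,0,0]], translation=[[0.1,0,2],[0,0,3.5],[0,0,2],[0,0,0.8],[0,0,0]], grip=[0,0,0,0,0])

```text
clock: 6.42
ee_pos: [0.5325, 0.213, 0.1097]
tool_rot: [3.067, 0.678, -0.001]
contact_force: [0.0, 0.2, 0.0]
width: -0.0
```

```bash
python3 d.py .5325 .214 .085
python3 - <<'E'
from h import *
from workcell import r
a=r.capture("side");t=r.capture("top")
for z in(.11-.008,):
    p=np.array([.5325,.214,z]);M=R.from_rotvec(a["orientation"]).inv().apply(p-a["origin"]);q=a["mtx"]@M;print(q[:2]/q[2]+0)
A=cv2.resize(a["image"][220:350,220:350],(400,400));B=cv2.resize(t["image"][180:280,120:220],(400,400))
cv2.imwrite("pics/b2.png",np.hstack([A,B])[:,:,::-1])
E
```

```text
6.425 [0.5325 0.213  0.1097] width -0.0 F [0.02 0.18 0.  ] j [ 0.38  0.43  1.85 -0.    0.86  1.51] 
axis [-6.e-04 -3.e-04 -1.e+00] delta cm [ 0.05 -0.09  2.47]
[283.54464054 294.80838661]
```

View pics/b2.png

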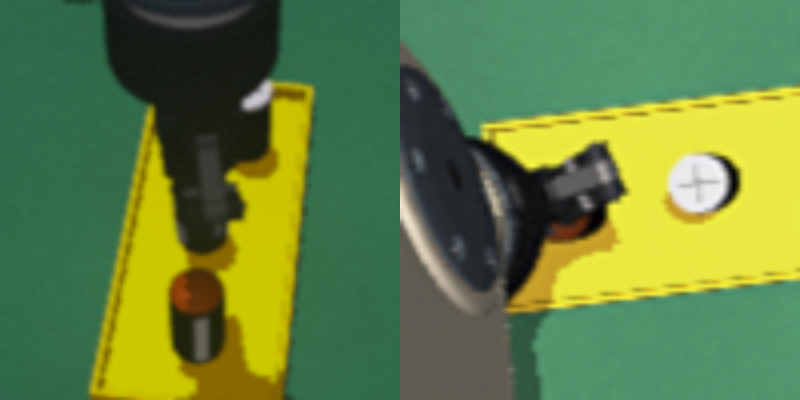

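The tips are centred over the dome in the side view, with a clear gap. I'll go down to about 2 cm above it and hold.

>>> play_rows(rotation=[[0,0,0],[0,0,0],[0,0,0],[0,0,0],[0,0,0],[0,0,0],[0,0,0],[0,0,0],[0,0,0],[0,0,0],[0,0,0],[0,0,0],[0,0,0],[0,0,0],[0,0,0],[0,0,0],[0,0,0],[0,0,0],[0,0,0],[0,0,0]], translation=[[0,-0.1,0.8],[0,0,0.8],[0,0,0.6],[0,0,0.25],[0,0,0],[0,0,0],[0,0,0],[0,0,0],[0,0,0],[0,0,0],[0,0,0],[0,0,0],[0,0,0],[0,0,0],[0,0,0],[0,0,0],[0,0,0],[0,0,0],[0,0,0],[0,0,0]], grip=[0,0,0,0,0,0,0,0,0,0,0,0,0,0,0,0,0,0,0,0])

```text
clock: 9.02
ee_pos: [0.5321, 0.2147, 0.0853]
tool_rot: [-3.067, -0.679, 0.0]
contact_force: [0.8, -0.2, 0.7]
width: 0.0003
```

```bash
python3 d.py .5325 .214 .085
python3 - <<'E'
from h import *
from workcell import r
a=r.capture("side")
print(blob(a["image"],"rust",(284,318),14))
cv2.imwrite("pics/b3.png",cv2.resize(a["image"][220:350,220:350],(500,500))[:,:,::-1])
E
```

```text
9.025 [0.5321 0.2147 0.0853] width 0.0003 F [ 0.78 -0.23  0.66] j [0.38 0.46 1.86 0.   0.81 1.52] 
axis [-0.  0. -1.] delta cm [0.01 0.08 0.03]
(array([281.62376238, 316.18811881]), array([276, 310,  15,  12, 101], dtype=int32))
```

View pics/b3.png

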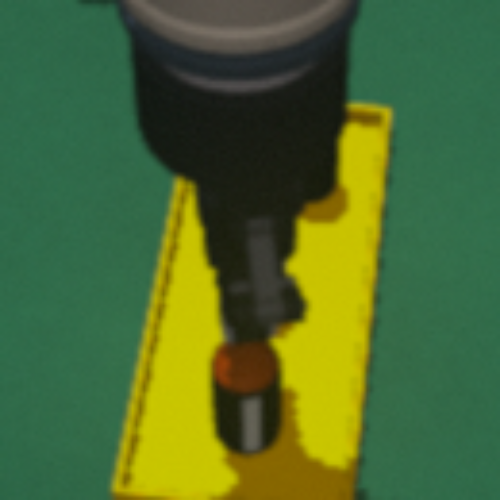

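The hover is right: the dome at about (282,316) is untouched, with the tips just above it. I'll hold a little longer, then lift.

>>> play_rows(rotation=[[0,0,0],[0,0,0],[0,0,0],[0,0,0],[0,0,0],[0,0,0],[0,0,0],[0,0,0],[0,0,0],[0,0,0],[0,0,0],[0,0,0],[0,0,0],[0,0,0],[0,0,0],[0,0,0],[0,0,0]], translation=[[0,0,0],[0,0,0],[0,0,0],[0,0,0],[0,0,0],[0,0,0],[0,0,0],[0,0,0],[0,0,0],[0,0,0],[0,0,0],[0,0,0],[0,0,-1.5],[0,0,-3.5],[0,0,-3.5],[0,0,-2],[0,0,0]], grip=[0,0,0,0,0,0,0,0,0,0,0,0,0,0,0,0,0])

```text
clock: 11.2
ee_pos: [0.5333, 0.2152, 0.1928]
tool_rot: [-3.067, -0.679, -0.007]
contact_force: [-0.3, 0.2, -1.2]
width: -0.0003
```

>>> play_rows(rotation=[[0,0,0],[0,0,0],[0,0,0],[0,0,0],[0,0,0],[0,0,0],[0,0,0],[0,0,0],[0,0,0],[0,0,0],[0,0,0],[0,0,0],[0,0,0],[0,0,0]], translation=[[-0.8,2.2,0],[-1.5,4.2,0],[-1.5,4.2,0],[-1.5,4.2,0],[-1.5,4.2,0],[-1.5,4.2,0],[-1.5,4.2,0],[-1.5,4.2,0],[-1.5,4.2,0],[-1.5,4.2,0],[-1.5,4.2,0],[-1.2,3.0,0],[-0.6,1.4,0],[0,0,0]], grip=[0,0,0,0,0,0,0,0,0,0,0,0,0,0])

```text
clock: 12.95
ee_pos: [0.5773, -0.3003, 0.1896]
tool_rot: [-3.067, -0.677, 0.001]
contact_force: [0.3, 0.3, 0.7]
width: -0.0
```

```bash
python3 d.py .578 -.3005 .045
```

```text
12.95 [ 0.5773 -0.3003  0.1896] width -0.0 F [0.26 0.35 0.7 ] j [-0.48  0.44  1.62  0.    1.08  0.65] 
axis [-9.e-04  7.e-04 -1.e+00] delta cm [ 0.07  0.06 14.46]
```

>>> play_rows(rotation=[[0,0,0],[0,0,0],[0,0,0],[0,0,0],[0,0,0],[0,0,0]], translation=[[0,0,2],[0,0,4.5],[0,0,4.5],[0,0,2.5],[0,0,1],[0,0,0]], grip=[0,0,0,0,0,0])

```text
clock: 13.7
ee_pos: [0.5774, -0.2992, 0.0446]
tool_rot: [-3.066, -0.68, 0.002]
contact_force: [-0.5, -1.3, 0.5]
width: -0.0
```

```bash
python3 d.py .578 -.3005 .0235
python3 - <<'E'
from h import *
from workcell import r
a=r.capture("side")["image"][90:220,230:410]
cv2.imwrite("pics/r1.png",cv2.resize(a,None,fx=4,fy=4)[:,:,::-1])
E
```

```text
13.7 [ 0.5774 -0.2992  0.0446] width -0.0 F [-0.55 -1.34  0.46] j [-0.48  0.62  1.7   0.    0.83  0.65] 
axis [-1.2e-03  7.0e-04 -1.0e+00] delta cm [0.   0.14 2.11]
```

View pics/r1.png

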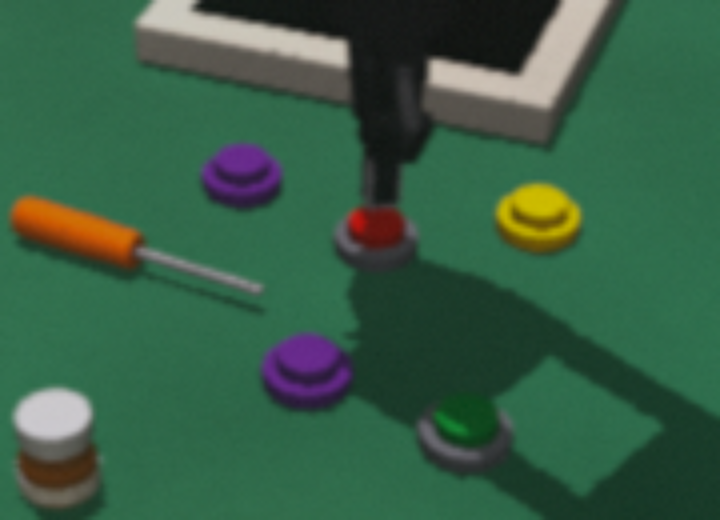

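The tips are over the red button, and green is up in the shadow. Pressing red.

>>> play_rows(rotation=[[0,0,0],[0,0,0],[0,0,0],[0,0,0],[0,0,0],[0,0,0],[0,0,0]], translation=[[0,0.1,0.8],[0,0,0.6],[0,0,0.4],[0,0,0.3],[0,0,0.1],[0,0,0],[0,0,0]], grip=[0,0,0,0,0,0,0])

```text
clock: 14.62
ee_pos: [0.5783, -0.3013, 0.0241]
tool_rot: [3.067, 0.679, 0.001]
contact_force: [-1.4, 1.0, 8.4]
width: -0.0001
```

```bash
python3 d.py .578 -.3005 .19
```

```text
14.625 [ 0.5783 -0.3013  0.0241] width -0.0001 F [-1.44  0.98  8.4 ] j [-0.48  0.65  1.71 -0.    0.79  0.65] 
axis [ 4.e-04 -3.e-04 -1.e+00] delta cm [ 1.000e-02 -8.000e-02 -1.659e+01]
```

8.4 N at the same depth as green, so red is fully down. I'll lift and move back to a clear spot.

>>> play_rows(rotation=[[0,0,0],[0,0,0],[0,0,0],[0,0,0],[0,0,0],[0,0,0],[0,0,0],[0,0,0],[0,0,0],[0,0,0],[0,0,0],[0,0,0],[0,0,0],[0,0,0],[0,0,0],[0,0,0]], translation=[[0,0,-1],[0,0,-3],[0,0,-4.5],[0,0,-4.5],[0,0,-4.5],[0,0,-3],[0,0,-1],[-2,0.5,0],[-4,1,0],[-4,1,0],[-4,1,0],[-4,1,0],[-4,1,0],[-4,1,0],[-2,0.5,0],[0,0,0]], grip=[0,0,0,0,0,0,0,0,0,0,0,0,0,0,0,0])

```text
clock: 16.62
ee_pos: [0.3522, -0.483, 0.2371]
tool_rot: [-3.066, -0.675, 0.001]
contact_force: [1.0, -0.8, 0.3]
width: 0.0002
```

```bash
python3 d.py .3 -.4 .239
python3 - <<'E'
from h import *
from workcell import r
d=pickle.load(open("c0.pkl","rb"))
c={n:r.capture(n) for n in("top","side")}
P={"green":("green",(332,257),(346,196)),"red":("red",(409,217),(324,147)),"bad":("rust",(161,233),(284,315)),
"sA":("alu",(195,226),(285,279)),"sB":("alu",(230,231),(300,250)),"jar":("alu",(293,156),(243,195))}
for k,(kind,a,b) in P.items():
    for n,u in(("top",a),("side",b)):
        try: print(k,n,blob(d[n]["image"],kind,u,14)[0].round(2),blob(c[n]["image"],kind,u,14)[0].round(2))
        except Exception as e: print(k,n,e)
cv2.imwrite("pics/end.png",cv2.resize(np.hstack([c["top"]["image"],c["side"]["image"]]),(800,300))[:,:,::-1])
E
```

```text
16.625 [ 0.3522 -0.483   0.2371] width 0.0002 F [ 0.96 -0.77  0.25] j [-0.94  0.31  1.69  0.    1.14  0.19] 
axis [-0.0012  0.0017 -1.    ] delta cm [-1.25 -9.73 -0.17]
green top [331.92 255.96] [331.88 255.98]
green side [346.28 192.49] [346.42 192.56]
red top [410.3 217.3] [410.31 217.26]
red side [323.79 145.07] [323.73 145.1 ]
bad top [160.19 232.9 ] [160.19 232.9 ]
bad side [283.33 314.65] [283.3  314.67]
sA top [194.06 225.41] [194.06 225.41]
sA side [284.94 278.04] [284.98 278.06]
sB top [230.02 230.11] [230.02 230.11]
sB side [299.78 248.51] [299.83 248.51]
jar top [293.48 155.92] [293.48 155.92]
jar side [242.74 193.04] [242.77 193.02]
```

View pics/end.png

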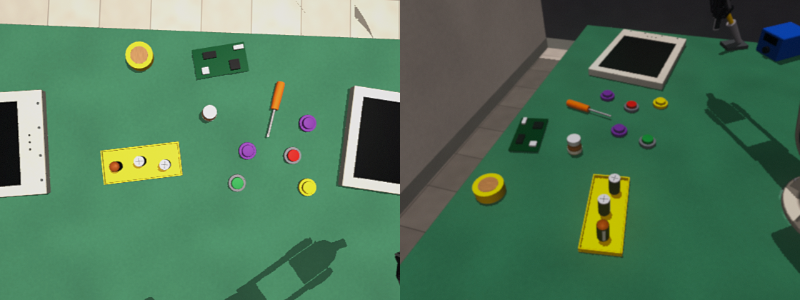

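The arm is clear, both buttons are up, and the capacitors and jar are within 0.2 px of where they began. The screwdriver looks unmoved too. Handing in.

```bash
python3 -c "
from workcell import r
print(r.hand_in())"
```

```text
the job is handed in; nothing more can be done
None
```

The job is done and handed in at about 16.7 s of the 58 s allowed; no verdict was reported.

- **Green button:** I pressed it to its stop. The force rose from about 5 N to 18 N with no further travel. It came up again before the next step.
- **Failed capacitor:** I pointed straight down at the rust-brown dome with the jaws shut. The tips were about 2 cm above it and within about 2 mm of its measured middle, for about 3.5 s. The pictures showed a gap above the dome, and the force readings stayed at noise level.
- **Red button:** I pressed it to the same depth at 8.4 N, then let it up and moved the arm clear.

In the last pictures, both buttons were up. The capacitors and the jar were within 0.2 px of their starting places in both views. I checked the screwdriver only by eye, and it looked unmoved. No check failed. The one disagreement was in the failed capacitor's position, where the two views differed by up to 5 mm before moving. I put this down to the dome's shape and shading, and it is well inside the 15 mm allowed.

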